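# Slide the wax tray up onto the marking-out plate

## Robot

A 7-joint arm with a two-finger parallel gripper is mounted at the origin on the work surface. World frame = base frame: x ahead of the robot, y to its left, z up, the work surface at z = 0. Lengths are in mm, angles in rad, forces in N, time in s.
With the tool pointing down it reaches from about 400 to 875 mm from the base axis. Payload 4.4 kg.
Tool frame: the origin (TCP) lies on the centre line of the jaws, within the pads' length; the fingertips stand ctrl.nose_length ahead of it and the grasp point (between the pads) lies 6 mm ahead of it (ctrl.nose_length is the distance from the TCP to the fingertips, in mm); z points along the fingers, y is the direction in which the jaws open and shut (so a half turn about z gives the same grasp; the last joint's range is limited). The gripper opens to 85 mm and grips with 20 to 120 N. Pads are 22 mm wide; open, the fingers measure 114 mm over their backs; the gripper's body (76 mm by 85 mm) begins 54 mm behind the grasp point. The pads swing forward as they close: fully open they stand 13 mm farther back than shut.
Start: joints at [1.186, 0.628, 0.038, 1.517, -0.027, 0.996, -0.02], TCP at [203.755, -617.253, 256.313] pointing down, gripper open.
Joint ranges: [-3.06, 3.06], [-0.37, 2.12], [-1.25, 1.32], [0.18, 2.47], [-1.1, 4.24], [0.23, 1.98], [-2.94, 2.94]. Speed limits (rad/s): [2.57, 2.57, 3.14, 3.14, 3.14, 3.14, 3.14].

## Interface

Orientations are given as [roll, pitch, yaw] about the fixed x, y, z axes, in that order (R = Rz(yaw) Ry(pitch) Rx(roll)).
In Python, from cell import ctrl, vision gives the robot as it stands. The module is installed in compiled form; this text tells all that it offers.
- The arm moves only by the shell command python3 -m inch 'ROWS'. ROWS is a JSON object of lists of equal length, an entry for each row: "travel": the shift along the tool's x, y, z in cm, a list of three; "twist": the turn about the tool's z in degrees; "fingers": the finger opening in cm, from 0 to 8.54. A call has exactly 10 rows; each row is the pose to reach, as a shift and turn from the pose commanded when the call began, along the tool's axes at that moment; what a row does not reach only later rows make up. A row lasts 1/12 s, in which the tool goes at most 41.7 mm and 7.16 degrees, less where a joint would pass 70% of its speed; a pose out of reach is approached as far as the arm can. A call with a gripper value outside its range is refused whole. The fingers move at their own pace and stop on an object; the grip force is fixed at half the most. Time passes only in rows, so rows that repeat a pose let the fingers close, or fill a call up. It gives the time, the measured TCP pose, the force and the opening at its end, in the units of the state.
- ctrl.read_state(): the state, without advancing time (a new reading comes with each control period).
- vision.get_image(name): name is "side" or "top"; returns a dict with "frame" (400x640x3 uint8, red, green, blue), "fx", "fy", "cx", "cy" (pixels), "k1" (the pictures are not rectified: a ray, as slopes to the right and down, at radius r is drawn at 1 + k1 r^2 times it, then the intrinsics apply), "position" and "orientation" of the camera in the world. Camera axes: x right, y down, z forward; pixel columns grow to the right and rows downward; lengths in mm; the calibration is good to about 2 mm. A picture is of the moment at which its call begins. There is no depth.
- ctrl.finish_job(): hands the job in, once; it reports no verdict.
The state is a dict: "clock": time; "qpos": joint angles; "qd": joint speeds; "tau": joint torques, N m; "eef_pos": TCP position; "tool_rot": TCP orientation; "force": force on the tool from outside, world axes, zero at the start; "torque": the same for the moment, N m; "width": finger opening in mm.
Only numpy, scipy, OpenCV 4.12 (cv2) and the standard library are available. Lean on these libraries where they do the work, as an engineer would, in place of code of your own. Each camera call takes 0.05 s, during which the arm holds its last target.

## Task

Take the grey tray by its red ball knob and slide it, blue wax block and all, from the planks up onto the raised aluminium plate: ease its front edge over the step, rest it on the plate for a moment while its tail is still on the planks, then slide the rest up gently without lifting the tray clear or toppling the block. Slide it on squarely between the two scribed lines, pushing the black end stop back with it until the stop will go no farther, and there press it gently home with about 10 N for half a second, never hard. Leave the tray resting there against the stop with the block still standing in it, and do not disturb the other things on the bench.

Things in the scene. Friction and masses are not known exactly. Their poses are not given: they have to be found in the camera images.
- tray_knob (a point): centre of the red ball knob (26 mm diameter) of the loose grey tray, on a thin stem 50 mm ahead of the tray's centre, 25 mm behind its front edge, 45 mm above its underside. Axes are the tray's: +x to its front edge, which goes up first. Pinched across the tray (along y) the ball lets the tray pitch: raising it a little lifts the front, the tail stays down; too far and the tray tips
- tray_center (a point): middle of the tray, 8 mm above its underside; axes as the tray's. The tray is 150 mm long (its x), 110 mm wide (its y), with a 4 mm floor and walls 16 mm high; tray and block together weigh 0.45 to 0.7 kg; sliding it takes more if the knob is pressed down, which pushing at the knob tends to do: watch the vertical force too
- tray_nose (a point): middle of the lower front edge of the tray (75 mm ahead of its centre); axes as the tray's
- tray_tail (a point): middle of the lower rear edge of the tray (75 mm behind its centre); axes as the tray's
- wax_center (a point): centre of the loose blue wax block, 40 x 40 x 60 mm tall, 0.09 kg, standing free in the rear half of the tray; its z axis points up
- plate: fixed aluminium plate 240 mm long (its x), 170 mm wide (its y); origin at the centre of its underside, sunk in the bench; its top, 14 mm above the origin, is 5 to 9 mm above the planks. +x is the way the tray is slid. Two thin dark lines along it, 66 mm either side of the middle, mark the lane. While the tray crosses its edge the plate may bear no more than 25 N
- plate_edge (a point): middle of the top of the plate's square step edge, over which the tray comes (120 mm before the plate's centre); axes as the plate's. Holding the tray's front down flat while most of the tray is still behind the step levers hard on this edge; let the front ride high until the tray's middle is past it
- buffer: black rubber-faced end stop across the lane, 90 mm wide (y), 22 mm tall; origin at its bottom, the face that meets the tray is 8 mm before it (x = -8 mm; x as the plate's). It slides along +x with 1.5 N of friction and stays put; after 5 to 45 mm (unmeasured) it comes up solid: feel for it. There press the tray on it with 3 to 20 N (about 10) for 0.2 s; sliding the tray itself takes 3 to 6 N
- brush: white nylon brush, 170 mm long, lying on the planks; leave alone
- saucer: white ceramic saucer, 130 mm across; leave alone
- offcut: small blue wax offcut, 30 x 22 x 12 mm; leave alone
- file_holder: fixed aluminium file holder with four files, 50 x 140 mm, 170 mm tall; keep clear
- vise: fixed black bench vise, about 200 x 100 mm, 105 mm tall; keep clear
There are look-alikes about, which are no part of the job. What is shaped like the part that bears tray_knob but orange or yellow is not meant.

How it is judged:
By the outcome, as a careful person would: the job done as asked, in the order asked, and still so for the second after the job is handed in, with the robot touching nothing.
It also fails if it takes over 64 s, if anything falls off the work surface, if the arm or the gripper's body presses on something with over 40 N, if the wrist force passes 120 N, or if a joint passes its speed limit or range.

## Working session

There is one attempt and no reset: what is moved stays moved. The work goes in short steps, Python scripts to look and compute and a shell command to move; the robot and the scene stay as the last step left them, time stands still between calls to the robot, and variables do not carry over. Pictures are saved under pics/ and viewed, and the job is handed in when it is done.

```bash
mkdir -p pics
cat > h.py <<'E'
import numpy as np,cv2
from cell import ctrl,vision
from scipy.spatial.transform import Rotation as R
def Rm(o): return R.from_euler('xyz',o).as_matrix()
def cam(n):
    d=vision.get_image(n); 
    o=np.array(d['orientation'],float)
    d['R']=o if o.shape==(3,3) else Rm(o)
    d['p']=np.array(d['position'],float); return d
def ray(d,u,v):
    x=(u-d['cx'])/d['fx'];y=(v-d['cy'])/d['fy'];rd=np.hypot(x,y);r=rd
    for _ in range(30): r=rd/(1+d['k1']*r*r)
    s=r/rd if rd>0 else 1
    w=d['R']@np.array([x*s,y*s,1]);return w/np.linalg.norm(w)
def onz(d,u,v,z):
    w=ray(d,u,v);return d['p']+w*(z-d['p'][2])/w[2]
def proj(d,P):
    c=d['R'].T@(np.array(P,float)-d['p']);x,y=c[0]/c[2],c[1]/c[2];k=1+d['k1']*(x*x+y*y)
    return np.array([d['fx']*x*k+d['cx'],d['fy']*y*k+d['cy']])
def tri(obs):
    A=np.zeros((3,3));b=np.zeros(3)
    for d,u,v in obs:
        w=ray(d,u,v);M=np.eye(3)-np.outer(w,w);A+=M;b+=M@d['p']
    P=np.linalg.solve(A,b);return P,[np.round(proj(d,P)-[u,v],1) for d,u,v in obs]
E
python3 - <<'E'
from h import *
import pickle
print(ctrl.read_state(),ctrl.nose_length)
D={}
for n in('side','top'):
    d=cam(n);D[n]=d;cv2.imwrite(f'pics/{n}0.png',d['frame'][:,:,::-1]);print(n,{k:d[k] for k in('fx','fy','cx','cy','k1','position','orientation')})
pickle.dump(D,open('d0.pkl','wb'))
E
```

```text
{'clock': 0.0, 'qpos': array([ 1.18619733,  0.62934068,  0.03844212,  1.51836472, -0.02698966,
        0.99628892, -0.0200192 ]), 'qd': array([-8.32413896e-04,  3.21183987e-04, -6.85345659e-04, -9.14094519e-04,
       -6.93671811e-04, -5.78643905e-05,  1.58709000e-03]), 'tau': array([-5.98498609e-04, -5.63402867e+01,  1.22552276e+00, -1.93444026e+01,
        1.08444181e-02,  1.07007462e-02,  1.01017989e-06]), 'eef_pos': array([ 203.57310031, -616.69605517,  255.39362423]), 'tool_rot': array([-3.13970932e+00,  3.32930491e-05,  3.18785395e-01]), 'force': array([-0.11093051,  0.59546616,  0.28508455]), 'torque': array([-0.01914679,  0.00206478, -0.02764628]), 'width': 85.65269409815515} 25.0
side {'fx': 478.77402171087033, 'fy': 478.77402171087033, 'cx': 325.37521410307176, 'cy': 201.39963407354935, 'k1': 0.0021719197738399314, 'position': array([1503.68853916, 1025.80401047,  987.63166497]), 'orientation': array([-2.15098859, -0.00678759,  2.31630063])}
top {'fx': 454.88873754257753, 'fy': 454.88873754257753, 'cx': 316.10564718163465, 'cy': 190.196889157253, 'k1': -0.1292238483777974, 'position': array([ 232.14356991,   50.97140429, 1791.67999991]), 'orientation': array([-3.00280551,  0.00742178, -1.59874472])}
```

View pics/side0.png

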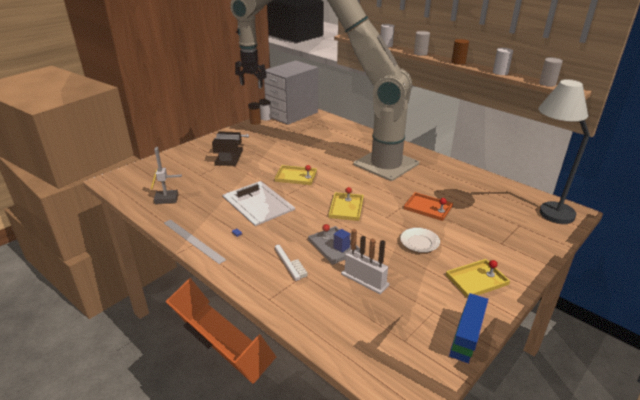

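View pics/top0.png

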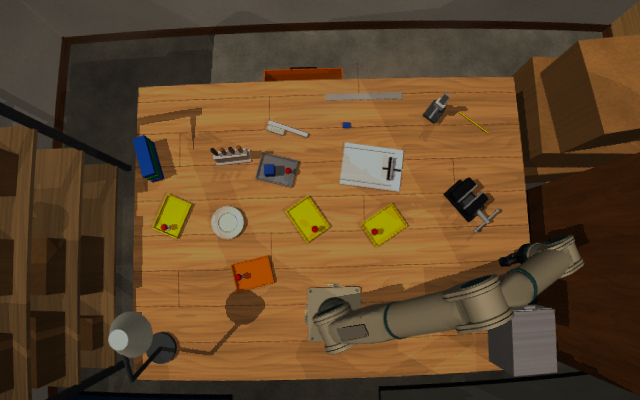

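The grey tray is at top (278,169) and side (335,243), with its red knob at top (288,170) and side (326,228). The other trays, also red-knobbed, are yellow (top (308,218), (385,225), (173,215)) or orange (top (254,273)). Only the grey one holding the blue block fits the description. I'll confirm that in crops.

Run:
```python
import pickle,cv2
D=pickle.load(open('d0.pkl','rb'))
def crop(n,x0,y0,w,h,s,f):
    c=D[n]['frame'][y0:y0+h,x0:x0+w,::-1];cv2.imwrite(f,cv2.resize(c,None,fx=s,fy=s,interpolation=cv2.INTER_CUBIC))
crop('top',240,115,200,100,4,'pics/t1.png')
crop('side',205,160,200,140,4,'pics/s1.png')
```

```text
(no output)
```

View pics/t1.png

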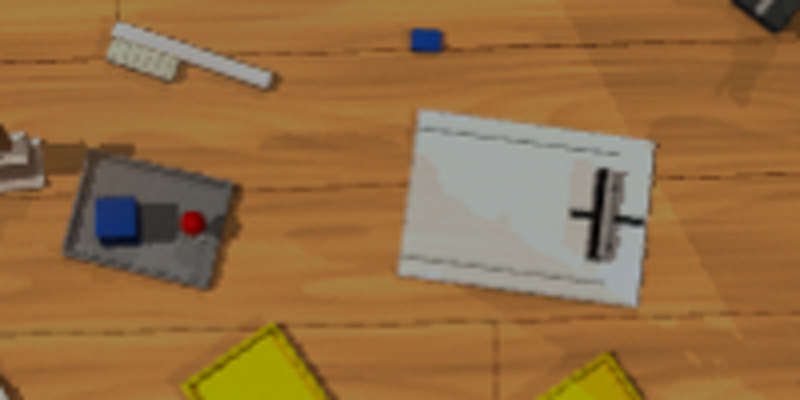

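View pics/s1.png

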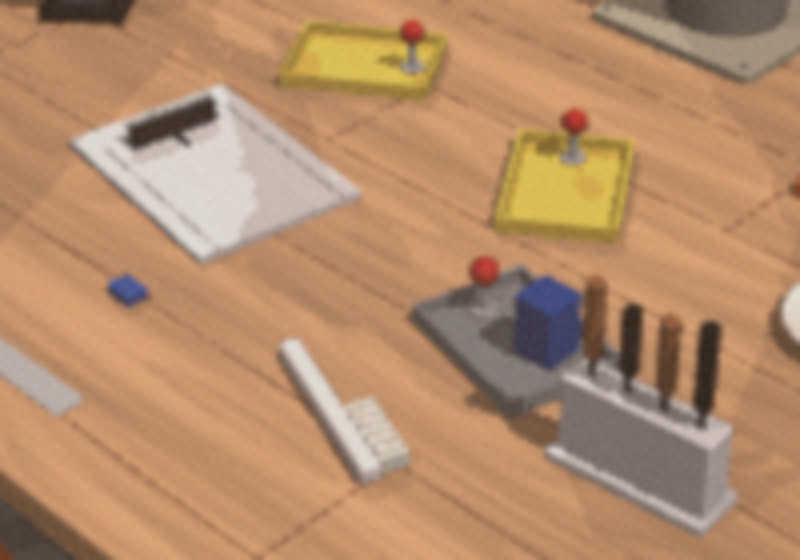

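The crops confirm it: grey tray with the blue block, knob at crop (193,222) in top and (484,270) in side. The plate has two lines, and the black stop is at its far end. Now I'll measure.

Run:
```python
from h import *
import pickle
np.set_printoptions(precision=1,suppress=True)
D=pickle.load(open('d0.pkl','rb'))
T,S=D['top'],D['side']
def red(d,x0,y0,x1,y1):
    f=d['frame'].astype(float)[y0:y1,x0:x1];m=np.clip(f[...,0]-1.6*np.maximum(f[...,1],f[...,2])-20,0,None)
    m=(m>0)*1.;yy,xx=np.mgrid[y0:y1,x0:x1];return (xx*m).sum()/m.sum(),(yy*m).sum()/m.sum(),m.sum()
rt=red(T,280,162,297,180);rs=red(S,315,218,337,238);print(rt,rs)
K,e=tri([(T,*rt[:2]),(S,*rs[:2])]);print('knob',K,e)
o=lambda c,x0,y0:((c[0]+.5)/4-.5+x0,(c[1]+.5)/4-.5+y0)
tc=[onz(T,*o(c,240,115),16) for c in[(238,183),(210,290),(65,257),(92,152)]]
tc=np.array(tc);print(tc,'edges',[np.linalg.norm(tc[i]-tc[(i+1)%4]) for i in range(4)])
print('tray c',tc.mean(0),'yaw',[np.degrees(np.arctan2(*(a[:2][::-1]))) for a in (tc[0]-tc[3],tc[1]-tc[2])])
pt=[(417,110),(655,143),(637,306),(399,276)];ps=[(206,261),(72,144),(220,85),(358,192)]
P=[]
for a,b in zip(pt,ps):
    p,e=tri([(T,*o(a,240,115)),(S,*o(b,205,160))]);print('plate',p,e)
    P.append(onz(T,*o(a,240,115),7))
P=np.array(P);print(P,'edges',[np.linalg.norm(P[i]-P[(i+1)%4]) for i in range(4)])
print('c',P.mean(0),'yaw',[np.degrees(np.arctan2(*(a[:2][::-1]))) for a in (P[1]-P[0],P[2]-P[3])])
print('lines',[onz(T,*o(c,240,115),7) for c in[(420,128),(620,154),(405,255),(603,282)]])
print('buf face',[onz(T,*o(c,240,115),29) for c in[(597,170),(587,260)]])
```

```text
(np.float64(287.6333333333333), np.float64(170.36666666666667), np.float64(30.0)) (np.float64(325.8285714285714), np.float64(226.97142857142856), np.float64(35.0))
knob [558.  165.   48.2] [array([ 0.2, -0.2]), array([0.4, 0. ])]
[[602.3 121.5  16. ]
 [495.4 151.5  16. ]
 [532.7 294.9  16. ]
 [638.4 266.9  16. ]] edges [np.float64(110.98198979386069), np.float64(148.14036023684304), np.float64(109.32554405106943), np.float64(149.88551151139967)]
tray c [567.2 208.7  16. ] yaw [np.float64(-103.95530250276335), np.float64(-104.58055496339976)]
plate [673.6 -59.6   6.3] [array([-0.1,  0.1]), array([-0.2, -0. ])]
plate [ 634.6 -299.7    3.3] [array([ 0.1, -0.1]), array([0.1, 0. ])]
plate [ 470.  -272.9    8. ] [array([ 0.4, -0.4]), array([0.6, 0.1])]
plate [507.1 -37.7   6.5] [array([ 0.4, -0.4]), array([0.7, 0.1])]
[[ 673.9  -60.     7. ]
 [ 633.4 -298.7    7. ]
 [ 468.5 -271.3    7. ]
 [ 505.4  -35.8    7. ]] edges [np.float64(242.1011685636229), np.float64(167.23550153959738), np.float64(238.34476475830127), np.float64(170.21637076169927)]
c [ 570.3 -166.5    7. ] yaw [np.float64(-99.6105419309152), np.float64(-98.90677290456345)]
lines [array([655.2, -62.3,   7. ]), array([ 623. , -262.6,    7. ]), array([526.3, -42.5,   7. ]), array([ 493.5, -238.6,    7. ])]
buf face [array([ 602.6, -234.9,   29. ]), array([ 512.6, -220.3,   29. ])]
```

```bash
cat >> h.py <<'E'
def delta(P,yaw=None,s=None):
    """tool-frame travel in cm & twist from measured pose to world target P (tcp)"""
    s=s or ctrl.read_state();M=Rm(s['tool_rot'])
    t=M.T@(np.array(P,float)-s['eef_pos'])/10
    tw=None if yaw is None else -((yaw-np.degrees(s['tool_rot'][2])+180)%360-180)
    print('travel cm',np.round(t,2),'twist',tw)
E
python3 -m inch '{"travel":[[1,-1.1,0],[3,-3.3,0],[5.3,-5.8,0],[8,-8.6,0],[10.6,-11.5,0],[13.3,-14.4,0],[16,-17.3,0],[18.6,-20.2,0],[21.3,-23.1,0],[24,-26,0]],"twist":[0,-1,-3,-6,-10,-14,-18,-22,-26,-30],"fingers":[8.5,8.5,8.5,8.5,8.5,8.5,8.5,8.5,8.5,8.5]}'
python3 -c "
from h import *
delta([558,165,150],75.7)"
```

```text
clock: 0.93
eef_pos: [350.3, -293.3, 256.3]
tool_rot: [-3.141, 0.0, 0.845]
force: [0.6, 0.3, 0.4]
width: 85.0
travel cm [ 48.07 -14.86  10.62] twist -27.258047835138285
```

```bash
python3 -m inch '{"travel":[[3.5,-1.1,0],[7,-2.2,0],[10.5,-3.3,0],[14,-4.3,0],[17.5,-5.4,0],[21,-6.5,0],[24.5,-7.6,0],[28,-8.7,0],[31.5,-9.7,0],[35,-10.8,0]],"twist":[-3,-6,-9,-12,-15,-18,-21,-24,-27,-27.3],"fingers":[8.5,8.5,8.5,8.5,8.5,8.5,8.5,8.5,8.5,8.5]}'
python3 -c "
from h import *
delta([558,165,130],75.7)"
```

```text
clock: 1.77
eef_pos: [502.9, 39.5, 256.1]
tool_rot: [-3.141, 0.0, 1.321]
force: [0.7, -0.5, -1.0]
width: 85.3
travel cm [13.53  2.24 12.61] twist -0.014669996352580483
```

```bash
python3 -m inch '{"travel":[[3,0.5,1],[6,1,2.5],[9,1.5,4.5],[11,1.9,6.5],[12.5,2.1,8.5],[13.2,2.2,10],[13.5,2.2,11.3],[13.5,2.2,12.2],[13.5,2.2,12.6],[13.5,2.2,12.6]],"twist":[0,0,0,0,0,0,0,0,0,0],"fingers":[8.5,8.5,8.5,8.5,8.5,8.5,8.5,8.5,8.5,8.5]}'
python3 - <<'E'
from h import *
np.set_printoptions(precision=1,suppress=True)
s=ctrl.read_state();print(s['eef_pos'],s['tool_rot'],s['force'])
D={n:cam(n) for n in('top','side')}
import pickle;pickle.dump(D,open('d1.pkl','wb'))
T,S=D['top'],D['side']
cv2.imwrite('pics/t2.png',cv2.resize(T['frame'][115:215,220:380,::-1],None,fx=5,fy=5,interpolation=2))
cv2.imwrite('pics/s2.png',cv2.resize(S['frame'][150:290,240:400,::-1],None,fx=4,fy=4,interpolation=2))
E
```

```text
clock: 2.6
eef_pos: [556.9, 161.9, 129.6]
tool_rot: [-3.14, 0.002, 1.318]
force: [0.5, 0.3, -0.2]
width: 85.0
[556.9 161.9 129.6] [-3.1  0.   1.3] [ 0.5  0.3 -0.2]
```

View pics/s2.png

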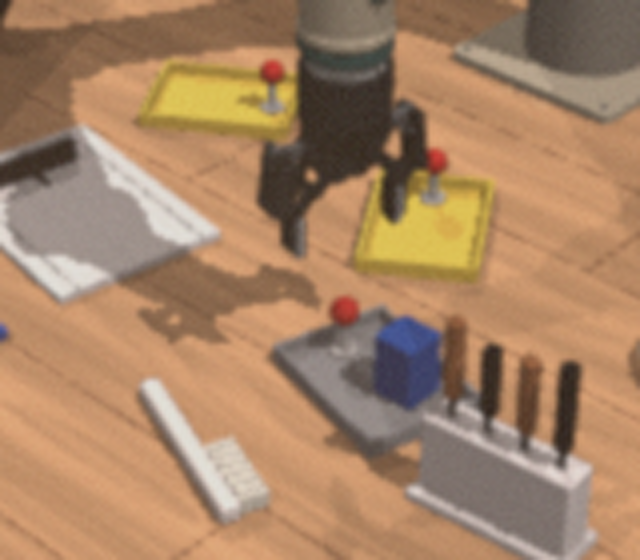

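View pics/t2.png

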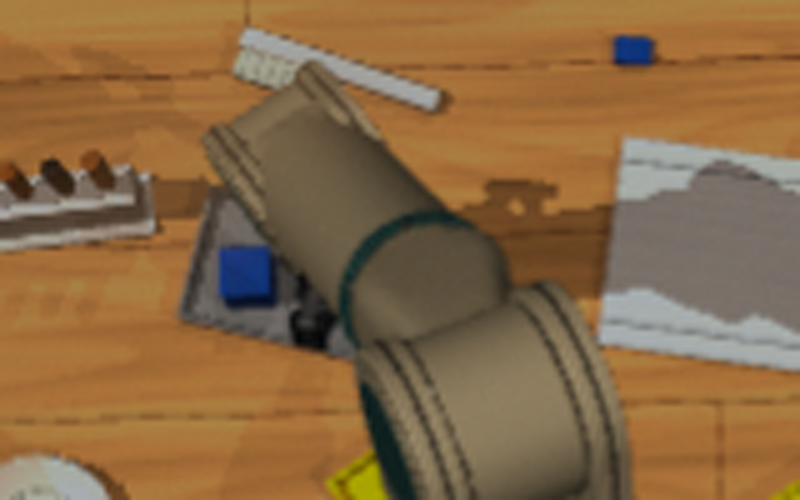

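The side view shows the open jaws above and astride the red knob (crop (345,310)). The arm hides the top view. I'll check the tips' projection, then go down.

Run:
```python
from h import *
import pickle
np.set_printoptions(precision=1,suppress=True)
S=pickle.load(open('d1.pkl','rb'))['side'];s=ctrl.read_state();M=Rm(s['tool_rot'])
for y in(-46,46):
    p=proj(S,s['eef_pos']+M@[0,y,12]);print('tip pred crop',(p-[240,150]+.5)*4-.5)
print('knob crop', (proj(S,[558,165,46])-[240,150]+.5)*4-.5)
delta([558,165,52],75.7)
```

```text
tip pred crop [391.8 220.7]
tip pred crop [296.  254.7]
knob crop [346.2 311.7]
travel cm [ 0.3 -0.1  7.9] twist -0.2058977600435412
```

```bash
python3 -m inch '{"travel":[[0.1,0,1],[0.2,0,2],[0.3,-0.1,3],[0.3,-0.1,4],[0.3,-0.1,5],[0.3,-0.1,6],[0.3,-0.1,6.8],[0.3,-0.1,7.4],[0.3,-0.1,7.7],[0.3,-0.1,7.7]],"twist":[0,0,0,0,0,0,0,0,0,0],"fingers":[8.5,8.5,8.5,8.5,8.5,8.5,8.5,8.5,8.5,8.5]}'
python3 - <<'E'
from h import *
S=cam('side');cv2.imwrite('pics/s3.png',cv2.resize(S['frame'][180:280,260:400,::-1],None,fx=5,fy=5,interpolation=2))
delta([558,165,52],75.7)
E
```

```text
clock: 3.53
eef_pos: [556.9, 166.2, 52.5]
tool_rot: [-3.141, 0.001, 1.319]
force: [0.5, -0.3, 0.3]
width: 85.0
travel cm [-0.11  0.11  0.11] twist -0.1294721448601308
```

View pics/s3.png

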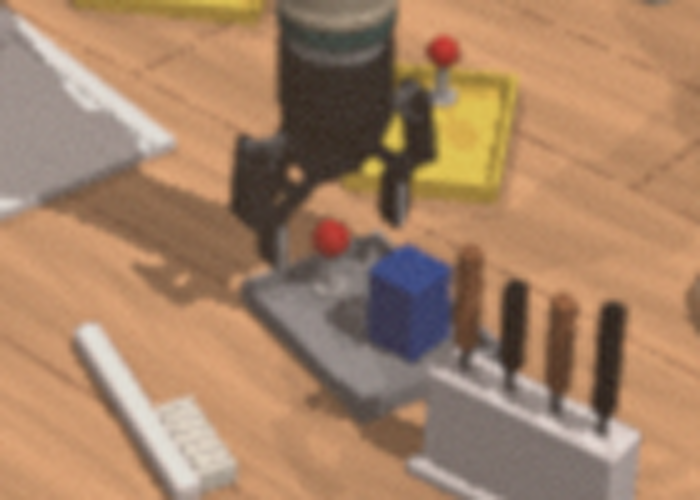

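The knob at crop (331,238) sits between the open jaws, so I'm closing.

```bash
python3 -m inch '{"travel":[[0,0.1,0],[0,0.1,0],[0,0.1,0],[0,0.1,0],[0,0.1,0],[0,0.1,0],[0,0.1,0],[0,0.1,0],[0,0.1,0],[0,0.1,0]],"twist":[0,0,0,0,0,0,0,0,0,0],"fingers":[7,6,5,4,3,2,1.5,1.5,1.5,1.5]}'
python3 - <<'E'
from h import *
S=cam('side');cv2.imwrite('pics/s4.png',cv2.resize(S['frame'][180:280,260:400,::-1],None,fx=5,fy=5,interpolation=2))
s=ctrl.read_state();print(s['eef_pos'],s['force'],s['width'],s['torque'])
E
```

```text
clock: 4.42
eef_pos: [558.6, 166.0, 53.9]
tool_rot: [3.141, -0.0, 1.319]
force: [0.0, -1.2, 5.3]
width: 23.1
[558.60676548 166.04379086  53.85942095] [-0.2278645  -1.1144674   5.04706418] 22.662422706784366 [-0.1624089   0.07782734  0.00640248]
```

View pics/s4.png

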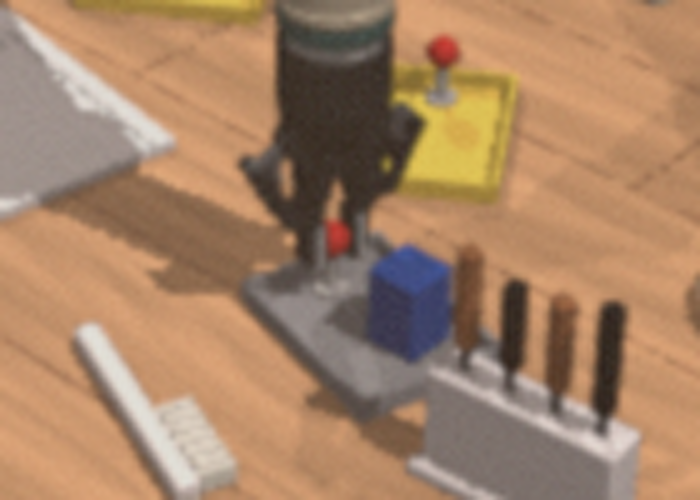

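```bash
python3 -m inch '{"travel":[[0,0,0.0],[0,0,0.0],[0,0,0],[0,0,0],[0,0,0],[0,0,0],[0,0,0],[0,0,0],[0,0,0],[0,0,0]],"twist":[0,0,0,0,0,0,0,0,0,0],"fingers":[1.5,1.5,1.5,1.5,1.5,1.5,1.5,1.5,1.5,1.5]}'
python3 - <<'E'
from h import *
S=cam('side');cv2.imwrite('pics/s5.png',cv2.resize(S['frame'][200:260,300:360,::-1],None,fx=10,fy=10,interpolation=2))
s=ctrl.read_state();print(s['eef_pos'],s['force'],s['width'],s['torque'])
E
```

```text
clock: 5.3
eef_pos: [558.6, 166.0, 53.9]
tool_rot: [3.141, -0.0, 1.319]
force: [0.3, -1.0, 5.8]
width: 22.8
[558.6233377  166.07144357  53.8652423 ] [-0.85041953 -0.26666054  5.7370043 ] 22.96032382752483 [-0.1466557   0.13702875 -0.03515869]
```

View pics/s5.png

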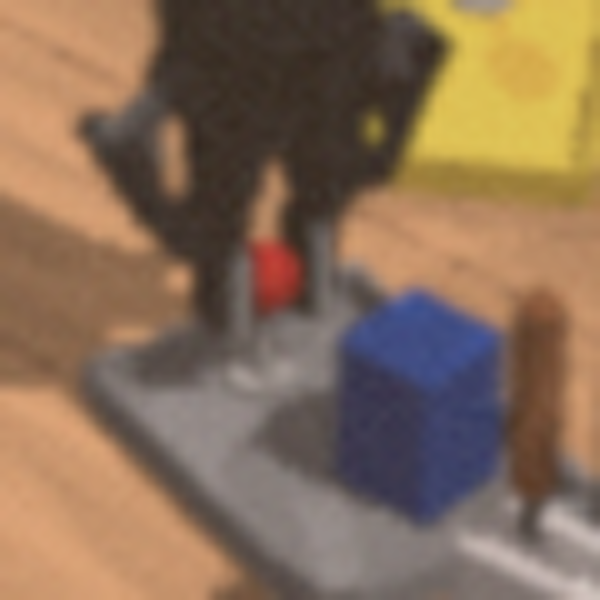

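Run:
```python
from h import *
import pickle
np.set_printoptions(precision=0,suppress=True)
T=pickle.load(open('d0.pkl','rb'))['top']
o=lambda c:((c[0]+.5)/4-.5+240,(c[1]+.5)/4-.5+115)
for n,c in dict(b1=(112,30),b2=(108,62),b3=(170,82),b4=(270,88),off1=(412,50),off2=(442,52),y1=(275,325),y2=(325,375)).items(): print(n,onz(T,*o(c),8)[:2])
u=np.array([-.1616,-.9869]);w=np.array([.9869,-.1616]);E=np.array([589.7,-48.1])
for p in ([558.6,166],[608.8,-117]): 
    d=np.array(p)-E;print('s',d@u,'lat',d@w)
for s in(-200,-160,-120,-80,-40,-25): print(s,E+s*u)
```

```text
b1 [767. 246.]
b2 [733. 251.]
b3 [710. 188.]
b4 [701.  87.]
off1 [736. -57.]
off2 [733. -88.]
y1 [460.  88.]
y2 [409.  40.]
s -206.26953 lat -65.29115000000002
s 64.91085000000001 lat 29.984029999999912
-200 [622. 149.]
-160 [616. 110.]
-120 [609.  70.]
-80 [603.  31.]
-40 [596.  -9.]
-25 [594. -23.]
```

```bash
python3 -m inch '{"travel":[[0,0,-0.1],[-0.1,0.05,-0.15],[-0.3,0.2,-0.15],[-0.6,0.4,-0.15],[-1.0,0.65,-0.15],[-1.4,0.9,-0.15],[-1.9,1.2,-0.15],[-2.4,1.5,-0.15],[-2.9,1.85,-0.15],[-3.4,2.2,-0.15]],"twist":[0,0,0,0,0,0,0,0,0,0],"fingers":[1.5,1.5,1.5,1.5,1.5,1.5,1.5,1.5,1.5,1.5]}'
python3 - <<'E'
from h import *
S=cam('side');cv2.imwrite('pics/s6.png',cv2.resize(S['frame'][180:280,260:400,::-1],None,fx=5,fy=5,interpolation=2))
delta([603,31,54.5],80.7)
E
```

```text
clock: 6.18
eef_pos: [571.2, 126.8, 54.8]
tool_rot: [-3.141, 0.0, 1.318]
force: [0.8, 1.4, -4.0]
width: 23.1
travel cm [-8.3   5.37  0.04] twist -5.267066116175926
```

View pics/s6.png

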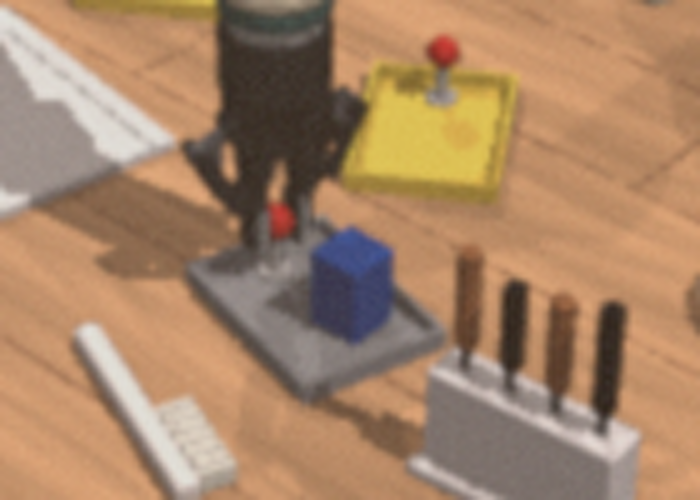

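```bash
python3 -m inch '{"travel":[[-0.6,0.4,0],[-1.2,0.8,0],[-1.8,1.2,0],[-2.4,1.6,0],[-3.0,2.0,0],[-3.6,2.4,0],[-4.2,2.75,0],[-4.7,3.1,0],[-5.1,3.35,0],[-5.5,3.6,0]],"twist":[-0.2,-0.6,-1,-1.5,-2,-2.5,-3,-3.5,-4,-4.5],"fingers":[1.5,1.5,1.5,1.5,1.5,1.5,1.5,1.5,1.5,1.5]}'
python3 - <<'E'
from h import *
delta([603,31,54.5],80.7)
E
```

```text
clock: 7.07
eef_pos: [592.5, 65.0, 54.8]
tool_rot: [3.142, -0.0, 1.398]
force: [-0.6, 0.9, -4.2]
width: 23.0
travel cm [-3.16  1.62  0.03] twist -0.6004972059993463
```

```bash
python3 -m inch '{"travel":[[-0.4,0.2,0],[-0.8,0.4,0],[-1.2,0.6,0],[-1.6,0.8,0],[-2.0,1.0,0],[-2.4,1.2,0],[-2.7,1.4,0],[-3.0,1.5,0],[-3.1,1.6,0],[-3.1,1.6,0]],"twist":[-0.1,-0.2,-0.3,-0.4,-0.5,-0.6,-0.6,-0.6,-0.6,-0.6],"fingers":[1.5,1.5,1.5,1.5,1.5,1.5,1.5,1.5,1.5,1.5]}'
python3 - <<'E'
from h import *
import pickle
D={n:cam(n) for n in('top','side')};pickle.dump(D,open('d2.pkl','wb'))
S,T=D['side'],D['top']
cv2.imwrite('pics/s7.png',cv2.resize(S['frame'][170:270,210:370,::-1],None,fx=5,fy=5,interpolation=2))
cv2.imwrite('pics/t7.png',cv2.resize(T['frame'][115:215,240:400,::-1],None,fx=5,fy=5,interpolation=2))
E
```

```text
clock: 7.9
eef_pos: [602.6, 31.3, 54.8]
tool_rot: [-3.141, 0.001, 1.407]
force: [-0.2, -0.7, -3.9]
width: 22.5
```

View pics/s7.png

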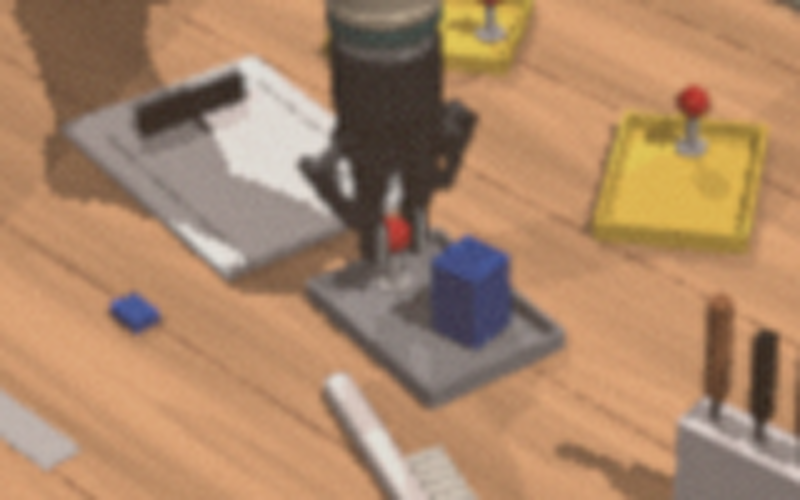

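View pics/t7.png

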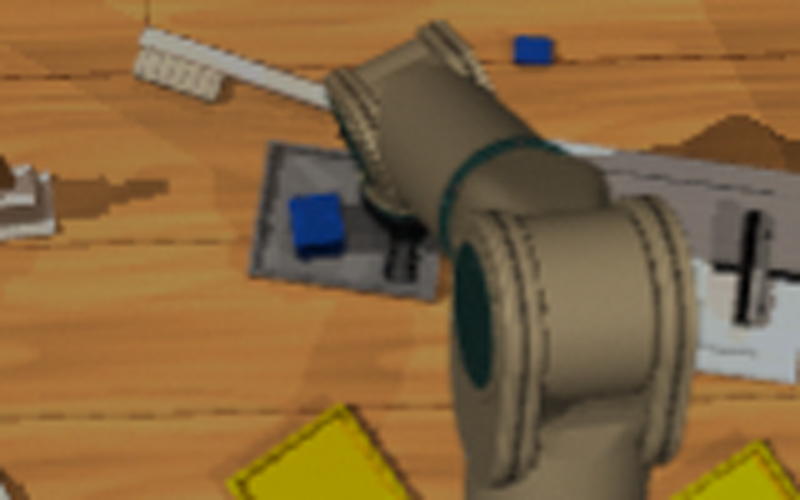

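The tray stands before the plate, with its rear corners at top crop (272,142) and (250,276). I'll check its yaw and lane offset.

Run:
```python
from h import *
import pickle
np.set_printoptions(precision=1,suppress=True)
D=pickle.load(open('d2.pkl','rb'));T,S=D['top'],D['side']
o=lambda c:((c[0]+.5)/5-.5+240,(c[1]+.5)/5-.5+115)
A,B,C=[onz(T,*o(c),16)[:2] for c in((272,142),(250,276),(435,298))]
print(A,B,C,np.linalg.norm(A-B),np.linalg.norm(C-B))
print('yaw long',np.degrees(np.arctan2(*(C-B)[::-1])),'rear',np.degrees(np.arctan2(*(B-A)[::-1]))+90)
u=np.array([-.1616,-.9869]);w=np.array([.9869,-.1616]);E=np.array([589.7,-48.1])
m=(A+B)/2-E;print('tail s',m@u,'lat',m@w)
o2=lambda c:((c[0]+.5)/5-.5+210,(c[1]+.5)/5-.5+170)
a,b,c=[onz(S,*o2(q),16)[:2] for q in((307,285),(432,398),(563,334))]
print(np.linalg.norm(a-b),np.linalg.norm(c-b),np.degrees(np.arctan2(*(a-b)[::-1])),((b+c)/2-E)@u,((b+c)/2-E)@w)
k=np.array([602.6,31.3])-E;print('knob',k@u,k@w)
```

```text
[673.9 140.4] [565.3 160.1] [543.2  13.9] 110.46243777567436 147.92017879194387
yaw long -98.57158143457542 rear 259.726812194937
tail s -200.62285283851006 lat -2.5480754121522615
152.41048425963473 107.98662962391536 -100.25701929309395 -205.42814568244856 4.098248321556767
knob -80.4445 -0.1000300000000216
```

```bash
python3 -m inch '{"travel":[[0,0,-0.1],[-0.1,0,-0.3],[-0.3,0,-0.6],[-0.6,0,-0.9],[-1.0,0,-1.15],[-1.4,0,-1.3],[-1.9,0,-1.4],[-2.4,0,-1.4],[-2.8,0,-1.4],[-3.0,0,-1.4]],"twist":[0,0,0,0,0,0,0,0,0,0],"fingers":[1.5,1.5,1.5,1.5,1.5,1.5,1.5,1.5,1.5,1.5]}'
python3 - <<'E'
from h import *
S=cam('side')
cv2.imwrite('pics/s8.png',cv2.resize(S['frame'][170:270,230:350,::-1],None,fx=6,fy=6,interpolation=2))
E
```

```text
clock: 8.83
eef_pos: [597.4, 1.1, 68.6]
tool_rot: [-3.141, 0.001, 1.407]
force: [0.1, -0.7, -6.2]
width: 22.9
```

View pics/s8.png

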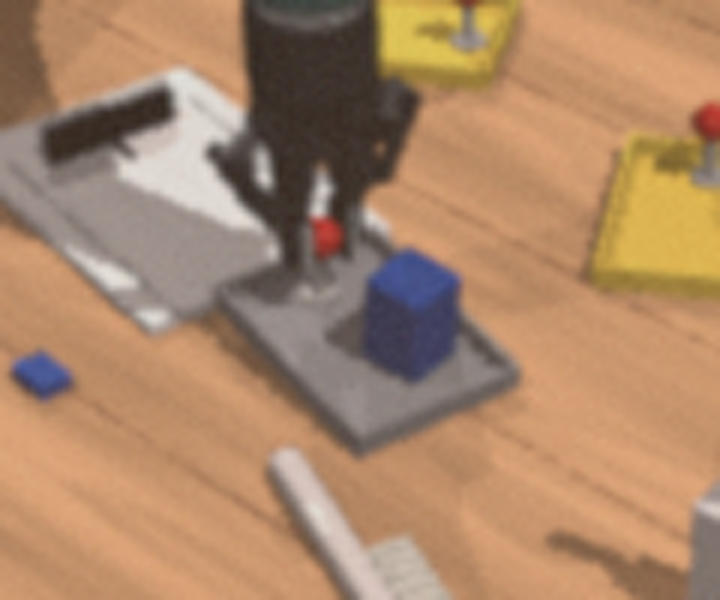

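Run:
```python
from h import *
np.set_printoptions(precision=1,suppress=True)
s=ctrl.read_state();print(s['force'],s['eef_pos'],s['torque'])
import pickle
S=pickle.load(open('d2.pkl','rb'))['side']
u=np.array([-.1616,-.9869,0]);w=np.array([.9869,-.1616,0]);z=np.array([0,0,1.])
def tail(k,p):
    ux=u*np.cos(p)+z*np.sin(p);uz=z*np.cos(p)-u*np.sin(p)
    return [(proj(S,k-125*ux-45*uz+l*w+h*uz)-[230,170]+.5)*6-.5 for l in(55,-55) for h in(0,16)]
k=np.array([*s['eef_pos'][:2],s['eef_pos'][2]-8])
print('tail down',tail(k,np.arcsin(14/133.)),'level lifted',tail(k,0.0),'half',tail(k,.05))
```

```text
[ 0.4 -1.8 -6.1] [597.4   0.9  68.6] [-0.4  0.  -0. ]
tail down [array([365. , 460.1]), array([365.8, 438.7]), array([525.3, 386.1]), array([527.1, 364.9])] level lifted [array([369.9, 446.5]), array([368.9, 423.1]), array([531.1, 372.4]), array([531.1, 349.5])] half [array([367.7, 453.2]), array([367.6, 430.8]), array([528.5, 379.2]), array([529.3, 357.1])]
```

Run:
```python
import cv2
im=cv2.imread('pics/s8.png')
c=im[360:480,200:560];cv2.imwrite('pics/s8z.png',cv2.resize(c,None,fx=2.2,fy=2.2,interpolation=2))
```

```text
(no output)
```

View pics/s8z.png

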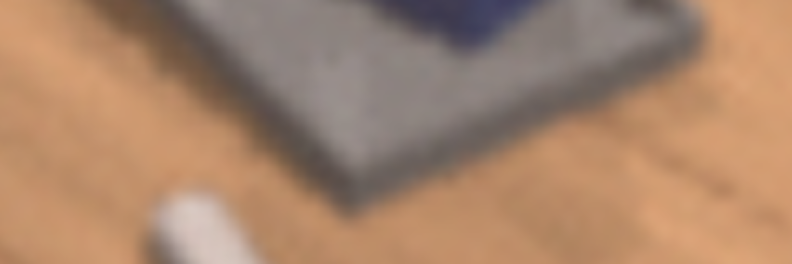

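Tail corner is at crop (359,456), close to the tail-down prediction, and the shadow wedge narrows towards it, so the tail is on the planks and the nose is up. Advancing over the step.

```bash
python3 -m inch '{"travel":[[-0.2,0,0],[-0.6,0,0],[-1.0,0,0],[-1.5,0,0],[-2.0,0,0],[-2.5,0,0],[-3.0,0,0],[-3.5,0,0],[-4.0,0,0],[-4.4,0,0]],"twist":[0,0,0,0,0,0,0,0,0,0],"fingers":[1.5,1.5,1.5,1.5,1.5,1.5,1.5,1.5,1.5,1.5]}'
python3 -m inch '{"travel":[[-0.4,0,0],[-0.8,0,0],[-1.2,0,0],[-1.6,0,0],[-1.9,0,0],[-2.1,0,0],[-2.3,0,0],[-2.4,0,0],[-2.4,0,0],[-2.4,0,0]],"twist":[0,0,0,0,0,0,0,0,0,0],"fingers":[1.5,1.5,1.5,1.5,1.5,1.5,1.5,1.5,1.5,1.5]}'
python3 - <<'E'
from h import *
S=cam('side')
cv2.imwrite('pics/s9.png',cv2.resize(S['frame'][160:260,210:330,::-1],None,fx=6,fy=6,interpolation=2))
u=np.array([-.1616,-.9869]);w=np.array([.9869,-.1616]);E=np.array([589.7,-48.1])
s=ctrl.read_state();k=s['eef_pos'][:2]-E;print('s,lat',k@u,k@w,s['force'])
E
```

```text
clock: 9.72
eef_pos: [590.5, -41.7, 68.8]
tool_rot: [-3.142, 0.0, 1.407]
force: [-0.3, -0.5, -5.9]
width: 22.9
clock: 10.55
eef_pos: [586.8, -64.5, 68.8]
tool_rot: [3.142, -0.0, 1.408]
force: [-0.4, -0.9, -6.0]
width: 22.9
s,lat 16.51648700878975 -0.19797816191995876 [ 0.0522397  -0.16017625 -6.07724645]
```

View pics/s9.png

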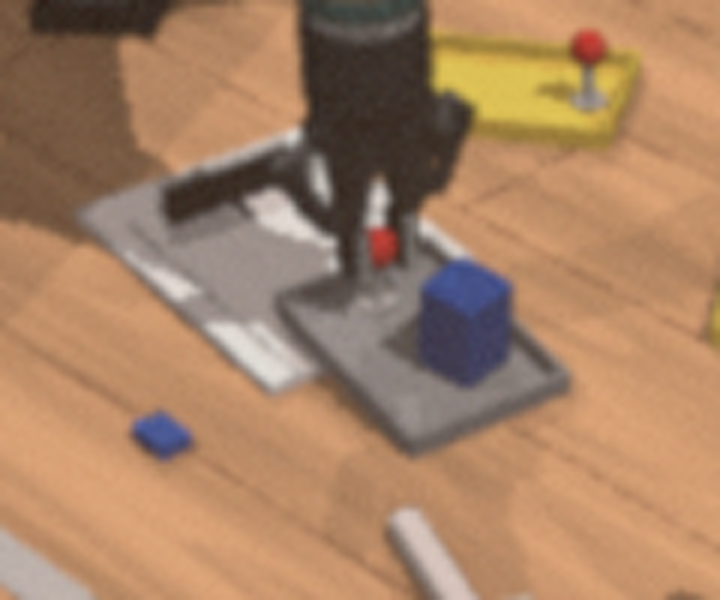

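The nose now overhangs the plate (front-left corner at crop (280,300)). I'll lower to rest.

```bash
python3 -m inch '{"travel":[[0,0,0.1],[0,0,0.2],[0,0,0.3],[0,0,0.35],[0,0,0.4],[0,0,0.45],[0,0,0.5],[0,0,0.5],[0,0,0.5],[0,0,0.5]],"twist":[0,0,0,0,0,0,0,0,0,0],"fingers":[1.5,1.5,1.5,1.5,1.5,1.5,1.5,1.5,1.5,1.5]}'
```

```text
clock: 11.43
eef_pos: [586.8, -64.5, 63.9]
tool_rot: [3.141, 0.0, 1.408]
force: [0.3, -0.7, -5.1]
width: 22.9
```

```bash
python3 -m inch '{"travel":[[0,0,0.05],[0,0,0.1],[0,0,0.13],[0,0,0.16],[0,0,0.2],[0,0,0.2],[0,0,0.2],[0,0,0.2],[0,0,0.2],[0,0,0.2]],"twist":[0,0,0,0,0,0,0,0,0,0],"fingers":[1.5,1.5,1.5,1.5,1.5,1.5,1.5,1.5,1.5,1.5]}'
```

```text
clock: 12.27
eef_pos: [586.7, -65.1, 63.2]
tool_rot: [3.141, 0.001, 1.408]
force: [-3.5, -1.7, 9.0]
width: 22.5
```

```bash
python3 -m inch '{"travel":[[0,0,-0.05],[0,0,-0.08],[0,0,-0.08],[0,0,-0.08],[0,0,-0.08],[0,0,-0.08],[0,0,-0.08],[0,0,-0.08],[0,0,-0.08],[0,0,-0.08]],"twist":[0,0,0,0,0,0,0,0,0,0],"fingers":[1.5,1.5,1.5,1.5,1.5,1.5,1.5,1.5,1.5,1.5]}'
python3 - <<'E'
from h import *
S=cam('side')
cv2.imwrite('pics/s10.png',cv2.resize(S['frame'][160:260,210:330,::-1],None,fx=6,fy=6,interpolation=2))
print(ctrl.read_state()['force'])
E
```

```text
clock: 13.1
eef_pos: [586.8, -64.9, 63.3]
tool_rot: [3.141, 0.001, 1.408]
force: [-3.6, -1.5, 6.8]
width: 23.2
[-3.283501   -1.74312207  5.48320051]
```

View pics/s10.png

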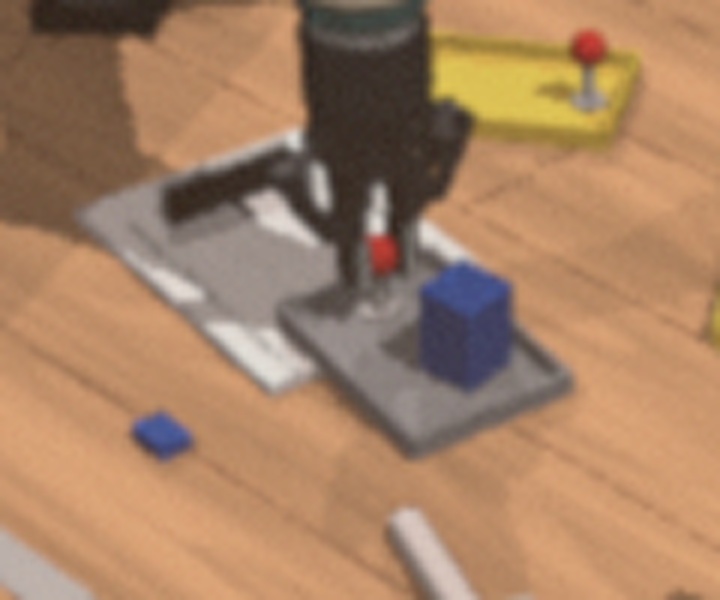

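```bash
python3 -m inch '{"travel":[[0,0,-0.1],[0,0,-0.2],[-0.1,0,-0.3],[-0.3,0,-0.4],[-0.6,0,-0.45],[-0.9,0,-0.5],[-1.3,0,-0.55],[-1.7,0,-0.6],[-2.1,0,-0.65],[-2.5,0,-0.65]],"twist":[0,0,0,0,0,0,0,0,0,0],"fingers":[1.5,1.5,1.5,1.5,1.5,1.5,1.5,1.5,1.5,1.5]}'
```

```text
clock: 13.98
eef_pos: [582.6, -90.0, 69.1]
tool_rot: [-3.142, 0.0, 1.407]
force: [-0.2, 0.5, -6.0]
width: 22.9
```

```bash
python3 -m inch '{"travel":[[-0.3,0,-0.05],[-0.6,0,-0.1],[-0.9,0,-0.1],[-1.2,0,-0.1],[-1.5,0,-0.1],[-1.8,0,-0.1],[-2.0,0,-0.1],[-2.2,0,-0.1],[-2.3,0,-0.1],[-2.3,0,-0.1]],"twist":[0,0,0,0,0,0,0,0,0,0],"fingers":[1.5,1.5,1.5,1.5,1.5,1.5,1.5,1.5,1.5,1.5]}'
python3 - <<'E'
from h import *
S=cam('side')
cv2.imwrite('pics/s11.png',cv2.resize(S['frame'][160:260,200:320,::-1],None,fx=6,fy=6,interpolation=2))
print(ctrl.read_state()['force'])
E
```

```text
clock: 14.82
eef_pos: [579.0, -112.3, 70.2]
tool_rot: [3.141, 0.0, 1.407]
force: [-0.2, -0.3, -6.5]
width: 23.0
[ 0.8409639  -0.7907687  -5.39764595]
```

View pics/s11.png

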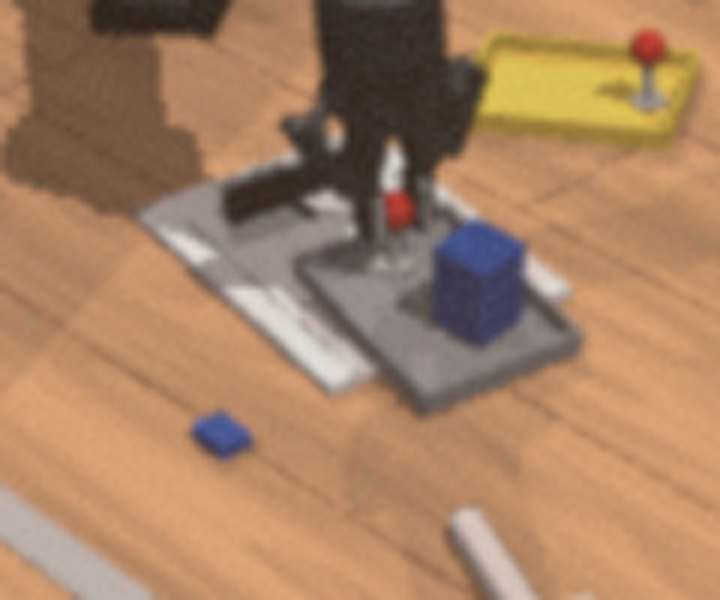

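Run:
```python
from h import *
np.set_printoptions(precision=1,suppress=True)
import pickle
S=pickle.load(open('d2.pkl','rb'))['side']
f=(cv2.imread('pics/s11.png'))
cv2.imwrite('pics/s11z.png',cv2.resize(f[220:440,270:610],None,fx=2.3,fy=2.3,interpolation=2))
u=np.array([-.1616,-.9869,0]);w=np.array([.9869,-.1616,0]);z=np.array([0,0,1.])
s=ctrl.read_state();k=np.array([*s['eef_pos'][:2],s['eef_pos'][2]-9])
for p in(0,.04,.08,.12,.14):
    ux=u*np.cos(p)+z*np.sin(p);uz=z*np.cos(p)-u*np.sin(p)
    q=lambda a,l,h:((proj(S,k+a*ux+(h-45)*uz+l*w)-[200,160]+.5)*6-.5-[270,220])*2.3
    print(p,'tailL bot',q(-125,55,0),'tailL rim',q(-125,55,16),'tailR bot',q(-125,-55,0),'tailR rim',q(-125,-55,16),'frontL rim',q(25,55,16))
```

```text
0 tailL bot [379.9 428.5] tailL rim [376.4 376. ] tailR bot [743.2 273.4] tailR rim [741.7 221.9] frontL rim [ 64.9 108.3]
0.04 tailL bot [376.8 441. ] tailL rim [374.7 390. ] tailR bot [739.4 285.9] tailR rim [739.3 235.8] frontL rim [ 62.3 103.1]
0.08 tailL bot [373.3 452.8] tailL rim [372.6 403.4] tailR bot [735.2 297.7] tailR rim [736.5 249. ] frontL rim [59.8 97.9]
0.12 tailL bot [369.4 464. ] tailL rim [370.1 416.1] tailR bot [730.5 308.8] tailR rim [733.3 261.7] frontL rim [57.4 92.6]
0.14 tailL bot [367.3 469.3] tailL rim [368.6 422.2] tailR bot [728.  314.1] tailR rim [731.5 267.8] frontL rim [56.3 89.9]
```

View pics/s11z.png

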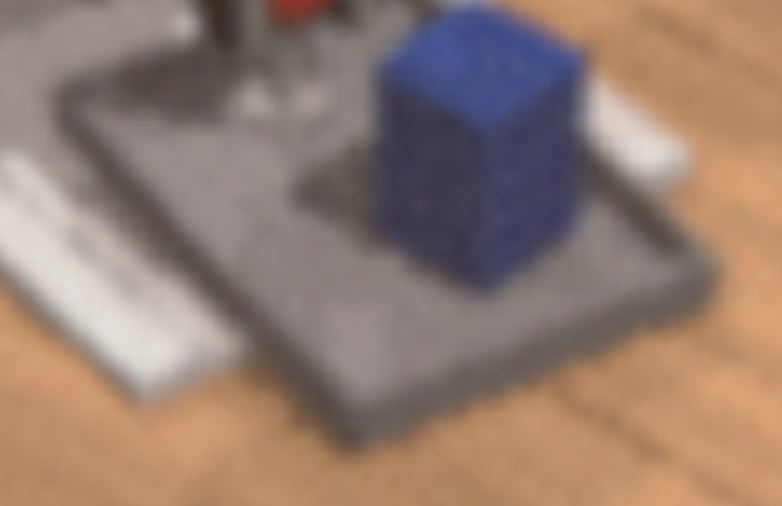

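```bash
python3 -m inch '{"travel":[[0,0,0.05],[0,0,0.1],[0,0,0.15],[0,0,0.2],[0,0,0.25],[0,0,0.3],[0,0,0.35],[0,0,0.4],[0,0,0.4],[0,0,0.4]],"twist":[0,0,0,0,0,0,0,0,0,0],"fingers":[1.5,1.5,1.5,1.5,1.5,1.5,1.5,1.5,1.5,1.5]}'
python3 - <<'E'
from h import *
np.set_printoptions(precision=2,suppress=True)
f=[];t=[];im=0
for i in range(5):
    S=cam('side');im=im+S['frame'].astype(float)/5;s=ctrl.read_state();f.append(s['force']);t.append(s['torque'])
print(np.mean(f,0),np.mean(t,0),s['eef_pos'])
c=im[180:240,225:315,::-1];cv2.imwrite('pics/s12.png',cv2.resize(c.astype('uint8'),None,fx=8.5,fy=8.5,interpolation=2))
E
```

```text
clock: 15.7
eef_pos: [579.2, -112.1, 66.3]
tool_rot: [3.141, 0.0, 1.408]
force: [0.4, -1.9, -3.3]
width: 22.9
[ 0.03 -1.92 -2.74] [-0.55 -0.06 -0.05] [ 579.18 -111.95   66.22]
```

View pics/s12.png

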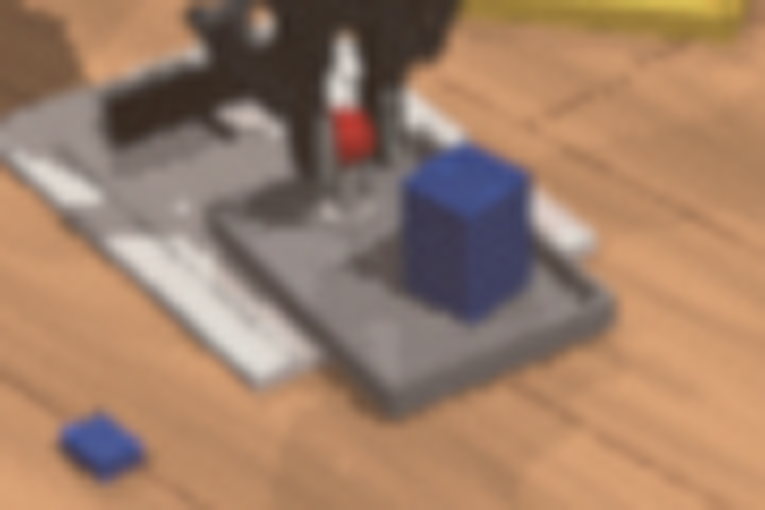

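```bash
python3 -m inch '{"travel":[[-0.1,0,0],[-0.3,0,0],[-0.5,0,0],[-0.8,0,0],[-1.1,0,0],[-1.4,0,0],[-1.7,0,0],[-1.9,0,0],[-2.0,0,0],[-2.0,0,0]],"twist":[0,0,0,0,0,0,0,0,0,0],"fingers":[1.5,1.5,1.5,1.5,1.5,1.5,1.5,1.5,1.5,1.5]}'
python3 -c "
from h import *
print(ctrl.read_state()['torque'])"
```

```text
clock: 16.78
eef_pos: [575.6, -132.3, 66.1]
tool_rot: [-3.141, 0.001, 1.407]
force: [-0.4, -0.3, -3.8]
width: 23.0
[-0.21649732 -0.02488204  0.01317667]
```

```bash
python3 -m inch '{"travel":[[-0.2,0,0],[-0.4,0,0.03],[-0.6,0,0.06],[-0.8,0,0.1],[-1.0,0,0.14],[-1.2,0,0.18],[-1.4,0,0.22],[-1.5,0,0.25],[-1.5,0,0.25],[-1.5,0,0.25]],"twist":[0,0,0,0,0,0,0,0,0,0],"fingers":[1.5,1.5,1.5,1.5,1.5,1.5,1.5,1.5,1.5,1.5]}'
python3 - <<'E'
from h import *
np.set_printoptions(precision=2,suppress=True)
S=cam('side')
s=ctrl.read_state();print(s['force'],s['torque'],s['eef_pos'])
c=S['frame'][170:230,215:305,::-1];cv2.imwrite('pics/s13.png',cv2.resize(c,None,fx=8.5,fy=8.5,interpolation=2))
E
```

```text
clock: 17.62
eef_pos: [573.2, -146.9, 63.6]
tool_rot: [-3.142, 0.001, 1.407]
force: [-0.1, -0.3, -3.7]
width: 22.9
[ 0.86  0.63 -2.45] [-0.15 -0.02  0.  ] [ 573.26 -146.93   63.7 ]
```

View pics/s13.png

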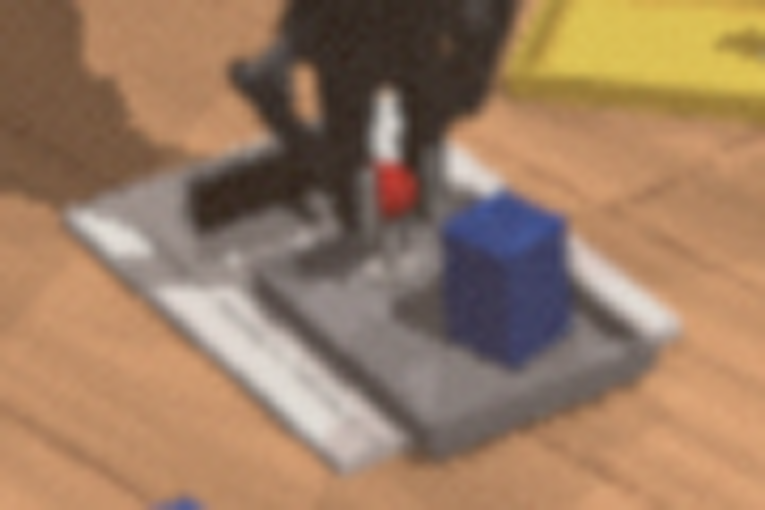

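```bash
python3 -m inch '{"travel":[[-0.1,0,0],[-0.3,0,0.03],[-0.5,0,0.06],[-0.7,0,0.09],[-0.9,0,0.12],[-1.1,0,0.15],[-1.3,0,0.15],[-1.4,0,0.15],[-1.5,0,0.15],[-1.5,0,0.15]],"twist":[0,0,0,0,0,0,0,0,0,0],"fingers":[1.5,1.5,1.5,1.5,1.5,1.5,1.5,1.5,1.5,1.5]}'
python3 -c "
from h import *
print(ctrl.read_state()['torque'])"
```

```text
clock: 18.5
eef_pos: [570.8, -161.7, 62.1]
tool_rot: [-3.141, 0.0, 1.408]
force: [-0.3, -0.0, -3.6]
width: 22.9
[ 0.10021416 -0.15294748  0.03190703]
```

```bash
python3 -m inch '{"travel":[[-0.2,0,0.03],[-0.5,0,0.06],[-0.8,0,0.08],[-1.1,0,0.1],[-1.4,0,0.1],[-1.7,0,0.1],[-2.0,0,0.1],[-2.2,0,0.1],[-2.3,0,0.1],[-2.3,0,0.1]],"twist":[0,0,0,0,0,0,0,0,0,0],"fingers":[1.5,1.5,1.5,1.5,1.5,1.5,1.5,1.5,1.5,1.5]}'
python3 - <<'E'
from h import *
np.set_printoptions(precision=2,suppress=True)
S=cam('side')
s=ctrl.read_state();print(s['force'],s['torque'],s['eef_pos'])
c=S['frame'][160:220,205:295,::-1];cv2.imwrite('pics/s14.png',cv2.resize(c,None,fx=8.5,fy=8.5,interpolation=2))
u=np.array([-.1616,-.9869]);w=np.array([.9869,-.1616]);E=np.array([589.7,-48.1])
k=s['eef_pos'][:2]-E;print('s,lat',k@u,k@w,np.degrees(s['tool_rot'][2]))
E
```

```text
clock: 19.33
eef_pos: [568.4, -183.0, 62.0]
tool_rot: [3.139, -0.002, 1.408]
force: [0.8, 4.4, 2.9]
width: 23.0
[0.7  5.12 3.8 ] [ 1.04 -0.18  0.01] [ 568.42 -182.95   62.03]
s,lat 136.52622218448548 0.7881459851537471 80.70115302695963
```

View pics/s14.png

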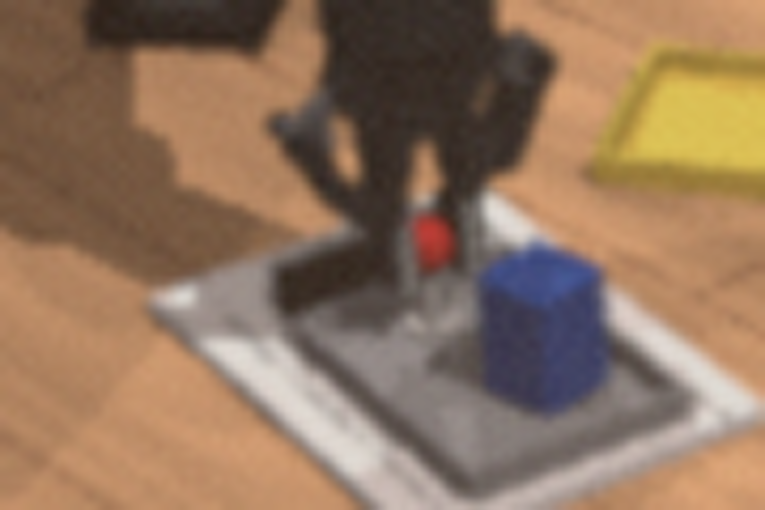

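The tray is flat on the plate, squarely between the lines, about 20 mm short of the stop.

```bash
python3 -m inch '{"travel":[[-0.1,0,-0.03],[-0.3,0,-0.06],[-0.5,0,-0.06],[-0.7,0,-0.06],[-0.9,0,-0.06],[-1.1,0,-0.06],[-1.3,0,-0.06],[-1.5,0,-0.06],[-1.7,0,-0.06],[-1.9,0,-0.06]],"twist":[0,0,0,0,0,0,0,0,0,0],"fingers":[1.5,1.5,1.5,1.5,1.5,1.5,1.5,1.5,1.5,1.5]}'
```

```text
clock: 20.22
eef_pos: [564.4, -202.2, 62.0]
tool_rot: [3.141, -0.001, 1.408]
force: [1.6, 5.5, 3.8]
width: 22.8
```

```bash
python3 -m inch '{"travel":[[-0.15,0,-0.02],[-0.3,0,-0.04],[-0.45,0,-0.04],[-0.6,0,-0.04],[-0.75,0,-0.04],[-0.9,0,-0.04],[-1.0,0,-0.04],[-1.1,0,-0.04],[-1.2,0,-0.04],[-1.3,0,-0.04]],"twist":[0,0,0,0,0,0,0,0,0,0],"fingers":[1.5,1.5,1.5,1.5,1.5,1.5,1.5,1.5,1.5,1.5]}'
python3 - <<'E'
from h import *
np.set_printoptions(precision=2,suppress=True)
S=cam('side')
s=ctrl.read_state();print(s['force'],s['torque'],s['eef_pos'])
c=S['frame'][160:220,205:295,::-1];cv2.imwrite('pics/s15.png',cv2.resize(c,None,fx=8.5,fy=8.5,interpolation=2))
u=np.array([-.1616,-.9869]);w=np.array([.9869,-.1616]);E=np.array([589.7,-48.1])
k=s['eef_pos'][:2]-E;print('s,lat',k@u,k@w,np.degrees(s['tool_rot'][2]))
E
```

```text
clock: 21.05
eef_pos: [562.1, -214.8, 62.1]
tool_rot: [3.142, -0.001, 1.409]
force: [1.4, 6.5, 2.0]
width: 23.3
[1.79 5.3  0.9 ] [ 1.12 -0.41  0.18] [ 562.06 -215.15   62.03]
s,lat 169.32991475403216 -0.28451028393322986 80.6952392203421
```

View pics/s15.png

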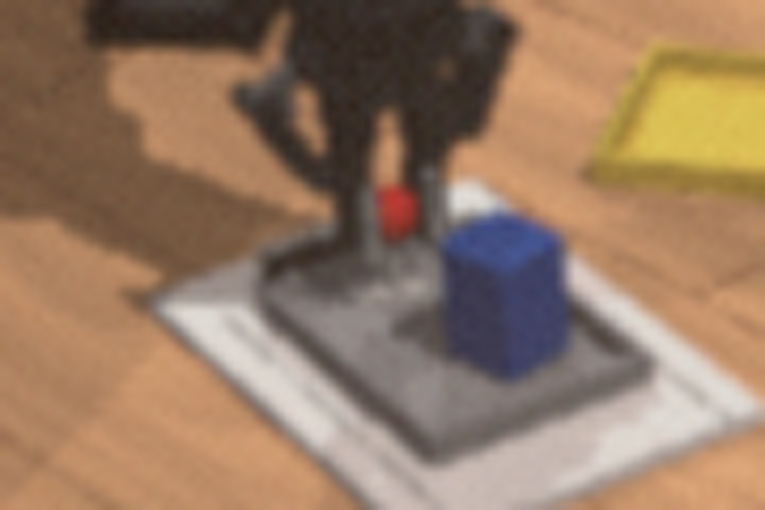

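```bash
python3 -m inch '{"travel":[[-0.05,0,0],[-0.1,0,0],[-0.15,0,0],[-0.2,0,0],[-0.2,0,0],[-0.2,0,0],[-0.2,0,0],[-0.2,0,0],[-0.2,0,0],[-0.2,0,0]],"twist":[0,0,0,0,0,0,0,0,0,0],"fingers":[1.5,1.5,1.5,1.5,1.5,1.5,1.5,1.5,1.5,1.5]}'
```

```text
clock: 21.93
eef_pos: [561.8, -216.9, 62.1]
tool_rot: [3.141, -0.001, 1.409]
force: [1.8, 5.5, 0.8]
width: 23.1
```

```bash
python3 -m inch '{"travel":[[-0.02,0,0],[-0.04,0,0],[-0.06,0,0],[-0.08,0,0],[-0.1,0,0],[-0.12,0,0],[-0.14,0,0],[-0.16,0,0],[-0.18,0,0],[-0.2,0,0]],"twist":[0,0,0,0,0,0,0,0,0,0],"fingers":[1.5,1.5,1.5,1.5,1.5,1.5,1.5,1.5,1.5,1.5]}'
```

```text
clock: 22.77
eef_pos: [561.5, -218.7, 62.0]
tool_rot: [3.142, -0.001, 1.409]
force: [0.9, 6.4, 1.1]
width: 22.6
```

```bash
python3 -m inch '{"travel":[[-0.02,0,0],[-0.04,0,0],[-0.07,0,0],[-0.1,0,0],[-0.13,0,0],[-0.16,0,0],[-0.19,0,0],[-0.21,0,0],[-0.23,0,0],[-0.23,0,0]],"twist":[0,0,0,0,0,0,0,0,0,0],"fingers":[1.5,1.5,1.5,1.5,1.5,1.5,1.5,1.5,1.5,1.5]}'
```

```text
clock: 23.6
eef_pos: [561.1, -221.1, 62.1]
tool_rot: [3.141, -0.001, 1.409]
force: [1.8, 6.0, -0.2]
width: 22.7
```

```bash
python3 -m inch '{"travel":[[-0.02,0,0],[-0.04,0,0],[-0.07,0,0],[-0.1,0,0],[-0.13,0,0],[-0.16,0,0],[-0.19,0,0],[-0.21,0,0],[-0.23,0,0],[-0.23,0,0]],"twist":[0,0,0,0,0,0,0,0,0,0],"fingers":[1.5,1.5,1.5,1.5,1.5,1.5,1.5,1.5,1.5,1.5]}'
```

```text
clock: 24.43
eef_pos: [560.7, -223.3, 62.0]
tool_rot: [3.142, -0.001, 1.409]
force: [2.5, 6.7, 1.3]
width: 23.2
```

```bash
python3 -m inch '{"travel":[[-0.02,0,0],[-0.04,0,0],[-0.07,0,0],[-0.1,0,0],[-0.13,0,0],[-0.16,0,0],[-0.19,0,0],[-0.21,0,0],[-0.23,0,0],[-0.23,0,0]],"twist":[0,0,0,0,0,0,0,0,0,0],"fingers":[1.5,1.5,1.5,1.5,1.5,1.5,1.5,1.5,1.5,1.5]}'
```

```text
clock: 25.27
eef_pos: [560.3, -225.6, 62.1]
tool_rot: [3.142, -0.001, 1.409]
force: [1.0, 6.0, 0.8]
width: 22.6
```

```bash
python3 -m inch '{"travel":[[-0.02,0,0],[-0.05,0,0],[-0.08,0,0],[-0.11,0,0],[-0.14,0,0],[-0.17,0,0],[-0.2,0,0],[-0.23,0,0],[-0.25,0,0],[-0.25,0,0]],"twist":[0,0,0,0,0,0,0,0,0,0],"fingers":[1.5,1.5,1.5,1.5,1.5,1.5,1.5,1.5,1.5,1.5]}'
```

```text
clock: 26.1
eef_pos: [559.9, -228.1, 62.1]
tool_rot: [3.142, -0.001, 1.409]
force: [1.0, 6.6, 0.7]
width: 22.9
```

```bash
python3 -m inch '{"travel":[[-0.02,0,0],[-0.05,0,0],[-0.08,0,0],[-0.11,0,0],[-0.14,0,0],[-0.17,0,0],[-0.2,0,0],[-0.23,0,0],[-0.25,0,0],[-0.25,0,0]],"twist":[0,0,0,0,0,0,0,0,0,0],"fingers":[1.5,1.5,1.5,1.5,1.5,1.5,1.5,1.5,1.5,1.5]}'
```

```text
clock: 26.93
eef_pos: [559.5, -230.5, 62.1]
tool_rot: [3.142, -0.001, 1.409]
force: [2.9, 4.7, 1.1]
width: 22.8
```

```bash
python3 -m inch '{"travel":[[-0.02,0,0],[-0.05,0,0],[-0.08,0,0],[-0.11,0,0],[-0.14,0,0],[-0.17,0,0],[-0.2,0,0],[-0.23,0,0],[-0.25,0,0],[-0.25,0,0]],"twist":[0,0,0,0,0,0,0,0,0,0],"fingers":[1.5,1.5,1.5,1.5,1.5,1.5,1.5,1.5,1.5,1.5]}'
```

```text
clock: 27.77
eef_pos: [559.3, -231.6, 62.1]
tool_rot: [-3.142, -0.003, 1.41]
force: [1.1, 7.9, 1.2]
width: 23.0
```

Run:
```python
from h import *
np.set_printoptions(precision=2,suppress=True)
f=[];t=[]
for i in range(4):
    S=cam('side');s=ctrl.read_state();f.append(s['force']);t.append(s['torque'])
print(np.array(f),np.mean(t,0),s['eef_pos'],s['tool_rot'],s['clock'])
c=S['frame'][150:210,200:290,::-1];cv2.imwrite('pics/s16.png',cv2.resize(c,None,fx=8.5,fy=8.5,interpolation=2))
```

```text
[[2.11 9.12 1.18]
 [1.22 8.17 2.27]
 [1.67 8.6  1.75]
 [1.49 7.8  0.65]] [ 1.64 -0.42  0.1 ] [ 559.32 -231.61   62.04] [-3.14 -0.    1.41] 27.9667
```

View pics/s16.png

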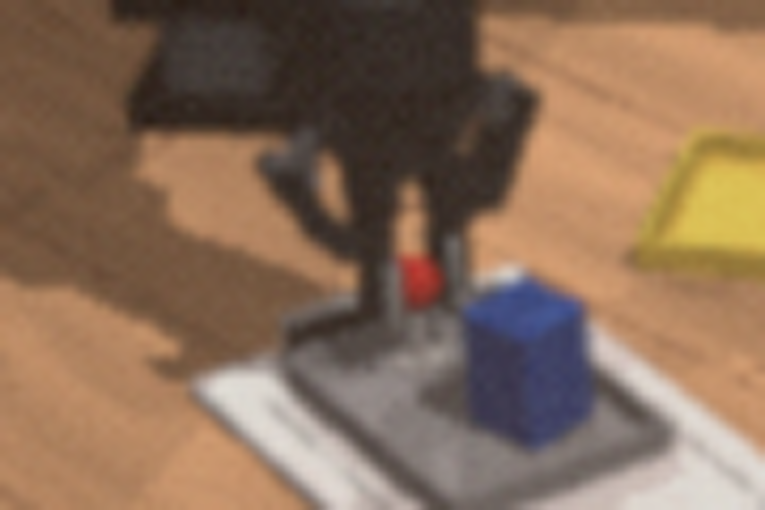

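The stop has come up solid: 1.1 mm gained for 2.5 mm commanded, with the push rising from 6.5 to 8.6 N. Pressing a bit more.

```bash
python3 -m inch '{"travel":[[-0.02,0,0],[-0.04,0,0],[-0.06,0,0],[-0.08,0,0],[-0.1,0,0],[-0.12,0,0],[-0.14,0,0],[-0.15,0,0],[-0.15,0,0],[-0.15,0,0]],"twist":[0,0,0,0,0,0,0,0,0,0],"fingers":[1.5,1.5,1.5,1.5,1.5,1.5,1.5,1.5,1.5,1.5]}'
```

```text
clock: 28.8
eef_pos: [559.2, -231.7, 62.1]
tool_rot: [-3.141, -0.004, 1.41]
force: [0.9, 9.8, 1.8]
width: 22.9
```

```bash
python3 -m inch '{"travel":[[-0.05,0,0],[-0.1,0,0],[-0.15,0,0],[-0.2,0,0],[-0.25,0,0],[-0.25,0,0],[-0.25,0,0],[-0.25,0,0],[-0.25,0,0],[-0.25,0,0]],"twist":[0,0,0,0,0,0,0,0,0,0],"fingers":[1.5,1.5,1.5,1.5,1.5,1.5,1.5,1.5,1.5,1.5]}'
```

```text
clock: 29.63
eef_pos: [559.2, -231.9, 62.1]
tool_rot: [-3.141, -0.007, 1.412]
force: [0.3, 14.8, 2.1]
width: 23.0
```

```bash
python3 -m inch '{"travel":[[0,0,0],[0,0,0],[0,0,0],[0,0,0],[0,0,0],[0,0,0],[0,0,0],[0,0,0],[0,0,0],[0,0,0]],"twist":[0,0,0,0,0,0,0,0,0,0],"fingers":[1.5,1.5,1.5,1.5,1.5,1.5,1.5,1.5,1.5,1.5]}'
```

```text
clock: 30.47
eef_pos: [559.2, -231.9, 62.1]
tool_rot: [-3.141, -0.007, 1.412]
force: [2.1, 14.5, 3.0]
width: 23.0
```

```bash
python3 -m inch '{"travel":[[0.05,0,0],[0.1,0,0],[0.15,0,0],[0.2,0,0],[0.25,0,0],[0.3,0,0],[0.35,0,0],[0.4,0,0],[0.4,0,0],[0.4,0,0]],"twist":[0,0,0,0,0,0,0,0,0,0],"fingers":[1.5,1.5,1.5,1.5,1.5,1.5,1.5,1.5,1.5,1.5]}'
```

```text
clock: 31.3
eef_pos: [559.2, -231.7, 62.0]
tool_rot: [-3.141, -0.002, 1.41]
force: [1.8, 7.0, 1.6]
width: 23.3
```

```bash
python3 -m inch '{"travel":[[0.05,0,0],[0.1,0,0],[0.15,0,0],[0.2,0,0],[0.23,0,0],[0.25,0,0],[0.25,0,0],[0.25,0,0],[0.25,0,0],[0.25,0,0]],"twist":[0,0,0,0,0,0,0,0,0,0],"fingers":[1.5,1.5,1.5,1.5,1.5,1.5,1.5,1.5,1.5,1.5]}'
python3 -c "
from h import *
s=ctrl.read_state();print(s['force'],s['torque'],s['eef_pos'])"
```

```text
clock: 32.13
eef_pos: [559.2, -231.6, 62.1]
tool_rot: [-3.141, 0.0, 1.408]
force: [0.7, 2.5, -0.5]
width: 22.7
[ 0.69288564  2.47925471 -0.47630389] [ 0.58876068 -0.33565127  0.28425513] [ 559.20858193 -231.59995978   62.05547073]
```

```bash
python3 -m inch '{"travel":[[0,0,0],[0,0,0],[0,0,0],[0,0,0],[0,0,0],[0,0,0],[0,0,0],[0,0,0],[0,0,0],[0,0,0]],"twist":[0,0,0,0,0,0,0,0,0,0],"fingers":[2.5,3,3.5,4,4.5,5,5.5,6,6,6]}'
python3 -m inch '{"travel":[[0,0,-0.3],[0,0,-1],[0,0,-2],[0,0,-3.5],[0,0,-5],[0,0,-6.5],[0,0,-8],[0,0,-9.5],[0,0,-11],[0,0,-12]],"twist":[0,0,0,0,0,0,0,0,0,0],"fingers":[6,6,6,6,6,6,6,6,6,6]}'
python3 - <<'E'
from h import *
S=cam('side')
c=S['frame'][140:240,190:310,::-1];cv2.imwrite('pics/s17.png',cv2.resize(c,None,fx=6,fy=6,interpolation=2))
E
```

```text
clock: 32.97
eef_pos: [559.4, -231.2, 62.2]
tool_rot: [3.142, 0.0, 1.408]
force: [-0.6, 0.7, 0.2]
width: 59.9
clock: 33.8
eef_pos: [560.1, -231.4, 184.8]
tool_rot: [3.139, 0.001, 1.408]
force: [0.4, -0.3, 0.1]
width: 59.6
```

View pics/s17.png

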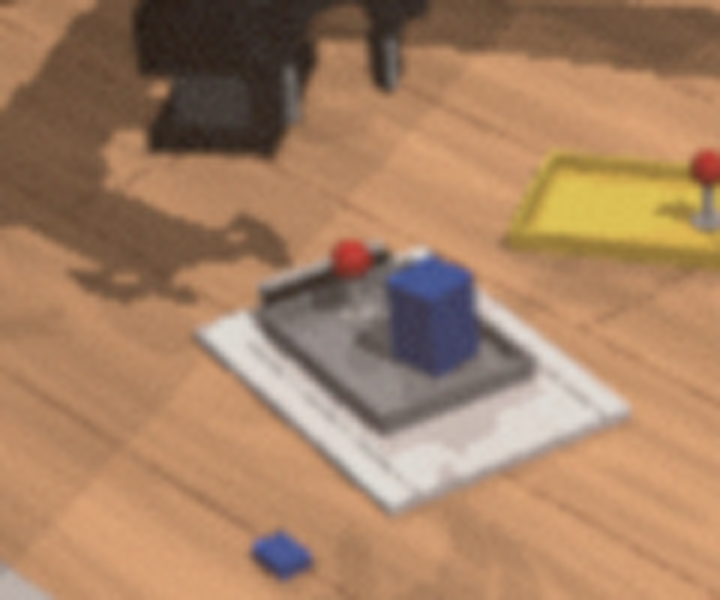

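The tray is resting on the plate, with the block standing and the stop against its front. I'll move aside for a top view.

```bash
python3 -m inch '{"travel":[[1,0,-1],[3,0,-2],[6,0,-3],[9.5,0,-4],[13,0,-5],[16.5,0,-6],[20,0,-7],[23,0,-7],[25,0,-7],[26,0,-7]],"twist":[0,0,0,0,0,0,0,0,0,0],"fingers":[6,6,6,6,6,6,6,6,6,6]}'
python3 - <<'E'
from h import *
T=cam('top')
cv2.imwrite('pics/t18.png',cv2.resize(T['frame'][110:210,260:440,::-1],None,fx=4.4,fy=4.4,interpolation=2))
E
```

```text
clock: 34.68
eef_pos: [601.2, 30.7, 252.4]
tool_rot: [-3.141, -0.003, 1.414]
force: [0.6, 0.6, 0.5]
width: 59.8
```

View pics/t18.png

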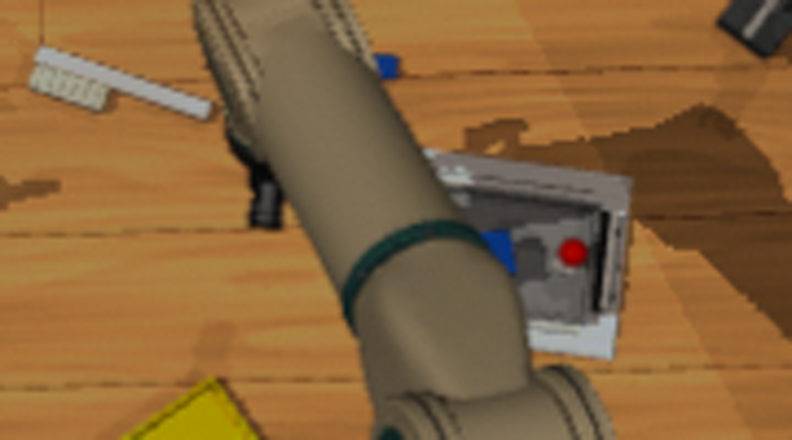

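```bash
python3 -m inch '{"travel":[[2,0,0],[5,0,0],[8,0,0],[11,0,0],[14,0,0],[17,0,0],[19,0,0],[20,0,0],[20,0,0],[20,0,0]],"twist":[0,0,0,0,0,0,0,0,0,0],"fingers":[6,6,6,6,6,6,6,6,6,6]}'
python3 - <<'E'
from h import *
T=cam('top');S=cam('side')
a=cv2.resize(T['frame'][140:195,335:410,::-1],None,fx=8,fy=8,interpolation=2)
cv2.imwrite('pics/t19.png',a);cv2.imwrite('pics/s19.png',cv2.resize(S['frame'][120:290,130:400,::-1],None,fx=2.9,fy=2.9,interpolation=2))
E
```

```text
clock: 35.57
eef_pos: [634.0, 220.6, 251.6]
tool_rot: [-3.141, 0.002, 1.407]
force: [0.1, -0.3, 0.2]
width: 60.0
```

View pics/t19.png

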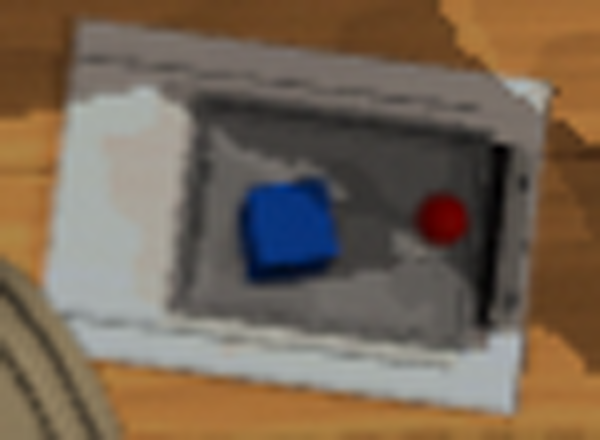

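View pics/s19.png

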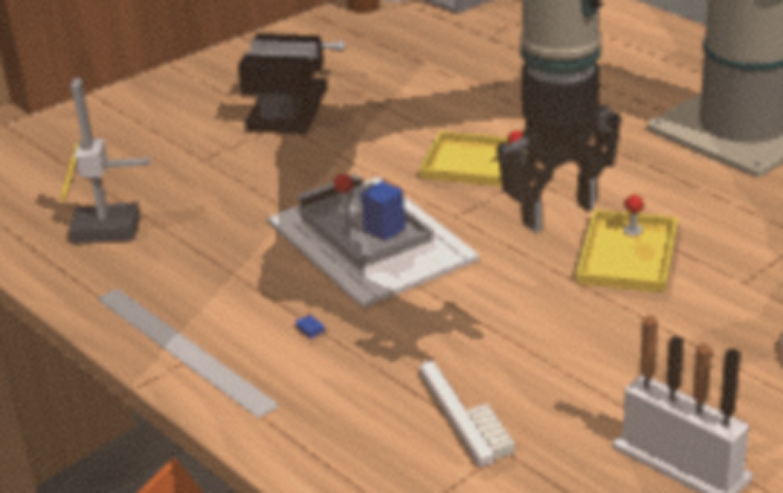

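In the top crop the tray sits between the lines (about y 65–105 and 320–365). Its front is on the black stop at x≈490, with the block at (290,228) and the knob at (442,218). The side view shows everything else in place. Handing in.

```bash
python3 -c "
from cell import ctrl
print(ctrl.finish_job())"
```

```text
the job is handed in; nothing more can be done
None
```

I took the grey tray by its red knob, slid it up onto the plate, pressed it home against the stop and let go. I handed in at about 35.7 s of the 64 s allowed.

- **Over the step:** the nose went over with the tail trailing. I rested it on the edge for about 1.5 s, bearing down with about 9 N at most, then levelled it once its middle was past.
- **Against the stop:** I slid it up the lane and pushed the stop back until it came up solid. I then held about 14.5 N at the wrist for 0.8 s. Less about 5 N of sliding friction, that is roughly 10 N on the stop. I eased off before opening the jaws.

**Last checks:** the top and side pictures show the tray square between the two lines with its front against the stop and the block standing. The brush, offcut, file holder and vise are where they were. I did not look closely at the saucer, but nothing passed near it. The robot touches nothing.

**In doubt:** while the nose was held high, the force (about 6 N) and torque readings suggested the pads' friction carried most of the tray's weight. The pictures show it pitched nose-up with its tail at or just above the planks. I could not prove that the tail stayed fully down the whole time.

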